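# Find the loose cover of the service box and push it open

## Robot

A 6-joint arm with a two-finger parallel gripper is mounted at the origin on a cart in front of the work surface, level with it; the furniture and walls round the work are solid. World frame = base frame: x ahead of the robot, y to its left, z up, the work surface at z = 0. Lengths are in m, angles in rad, forces in N, time in s.
With the tool pointing down it reaches from about 0.4 to 0.825 m from the base axis. Payload 7 kg.
Tool frame: the origin (TCP) lies between the finger pads; the fingertips stand 11 mm ahead of it and the grasp point (between the pads) lies 8 mm behind it (arm.tips_ahead is the distance from the TCP to the fingertips, in m); z points along the fingers, x is the direction in which the jaws open and shut, and the axes are right-handed (so a half turn about z gives the same grasp; the last joint's range is limited). The gripper opens to 88 mm and grips with 3 to 60 N. Pads are 19 mm wide; open, the fingers measure 130 mm over their backs; the gripper's body (78 mm by 193 mm) begins 47 mm behind the grasp point.
Start: joints at [-0.853, 0.359, 0.012, 0, -1.224, -0.288], TCP at [0.281, -0.614, 0.238] pointing down, gripper open.
Joint ranges: [-3.07, 3.07], [-1.43, 2.12], [-1.02, 1.25], [-3.03, 1.67], [-3.05, -0], [-3.03, 3.03]. Speed limits (rad/s): [2.39, 2.39, 3.01, 3.14, 3.14, 3.14].

## Interface

Orientations are given as [roll, pitch, yaw] about the fixed x, y, z axes, in that order (R = Rz(yaw) Ry(pitch) Rx(roll)).
In Python, from station import arm, optics, finder gives the robot as it stands. The module is installed in compiled form; this text tells all that it offers.
- The arm moves only by the tool apply_moves, never from a script. Its argument "increments" is one flat list of numbers, 6 for each row, row after row: the shift along the world's x, y, z in m, then the turn, a rotation vector about the world's x, y, z in rad. In form: [tx, ty, tz, rx, ry, rz, tx, ty, tz, rx, ry, rz, ...]. A call has 1 to 20 rows; each row shifts and turns the pose as measured when the row begins; what a row does not reach is not made up. A row lasts 1/12 s, in which the tool goes at most 41.7 mm and 7.16 degrees, less where a joint would pass 70% of its speed; a pose out of reach is approached as far as the arm can. A call with a gripper value outside its range is refused whole. "hand" is the closure, from 0 (fully open) to 1 (shut), set as the call begins (left out, the last holds). The fingers move at their own pace and stop on an object; "force" is the grip in N (left out, the last holds). Time passes only in rows, so rows that do not move let the fingers close. It gives the time, the measured TCP pose, the force and the opening at its end, in the units of the state.
- arm.get_state(): the state, without advancing time (a new reading comes with each control period).
- optics.grab_frame(name): name is "side" or "top" or "wrist"; returns the picture (384x512x3 uint8, red, green, blue); there is no depth.
- optics.camera_model(name): a dict with "fx", "fy", "cx", "cy" (pixels), "world_to_cam" (4x4, takes a point from world to camera coordinates); the wrist camera has in their place "T_tool_cam" (4x4, takes a point from camera to tool coordinates, whose origin is the TCP and whose axes are the tool frame's). Camera axes: x right, y up, looking along -z (the intrinsics and any distortion apply to the point x, -y, -z); pixel columns grow to the right and rows downward; lengths in m; the calibration is good to about 2 mm. The wrist camera is an equidistant fisheye: a pixel r from the principal point sees the ray r / f radians off the axis. A picture is of the moment at which its call begins: read the wrist's pose just before it. camera_model takes no time and is no camera call.
- arm.job_done(): hands the job in, once; it reports no verdict.
Trained networks look in the newest picture that a camera, given by its name, has taken for a name from the list of things; names that differ only in an ending like _2 or _b are one class to them, and where a whole thing is asked for, a point or a joint stands for the part that bears it (a point fixed in the world has none). Each returns a list of dicts, best first, with "conf" (0 to 1); they miss things now and then, are a little off and sometimes report something else, mostly with a low value. They report only what shows in the picture. A call takes as long as a camera call.
- finder.find_in(camera, name): "box" ([left, top, right, bottom] in pixels, round what is visible of it).
- finder.landmark_of(camera, name): "point" ([column, row] in pixels: a listed point, or the origin of a listed thing).
The state is a dict: "t": time; "q": joint angles; "qd": joint speeds; "joint_efforts": joint torques, N m; "eef_pos": TCP position; "ee_rot": TCP orientation; "force": force on the tool from outside, world axes, zero at the start; "moment": the same for the moment, N m; "width": finger opening in m.
Only numpy, scipy, OpenCV 4.12 (cv2) and the standard library are available. Lean on these libraries where they do the work, as an engineer would, in place of code of your own. Each camera call takes 0.05 s, during which the arm holds its last target. There are 200 camera calls.

## Task

The espresso machine's water stop valve sits in the low steel service box, under one of its four identical mat-topped panels. Three panels are fixed and one is pivoted: press the far end of each in turn until you find the one that rocks, then push that panel up until it stands fully open, so that the valve can be reached. Only press and push it with the fingertips, without gripping or forcing it, and leave the things on and beside the box where they stand.

Things in the scene. Friction and masses are not known exactly. Their poses are not given: they have to be found in the camera images.
- service_box: low steel box fixed on the worktop, 266 (x) x 294 (y) x 85 mm high. Origin at worktop height under the centre of its field of four panels; x across the box away from the robot, y along the row of panels to the left, z up. Panel tops, rim and ledge are level, at z = 85 mm. Front outer face x = -91.5, ends y = -147 and +147; plain ledge behind the panels from x = 83 to 174 mm
- panel_1 (a point): centre of the top of panel 1 (counted from the left; box y = +102 mm), fixed to the box. All four panels are alike: 160 mm along the box's x (-80 to +80), 64 mm along y, 8 mm thick, 4 mm apart. Three are rigid, one (a different one each time) is loose
- panel_2 (a point): centre of the top of panel 2 (counted from the left; box y = +34 mm), fixed to the box. As panel 1
- panel_3 (a point): centre of the top of panel 3 (counted from the left; box y = -34 mm), fixed to the box. As panel 1
- panel_4 (a point): centre of the top of panel 4 (counted from the left; box y = -102 mm), fixed to the box. As panel 1
- pivot (a point): middle of the pivot line, which runs along the box's y at x = +25 mm, z = 75 mm; the loose panel turns on it. Pressed with some 3 to 6 N on its far end (the 55 mm beyond the line) it sinks there and its near end (105 mm) rises; pressed on its near end it does not yield. The well below is 75 mm deep, free under the far end; the valve lies under the near end, at x = -35 mm, below z = 60 mm
- hatch (a joint): angle of the one loose panel about the pivot line, rad: 0 closed and flush, growing as its far end goes down and its near end rises; 1.57 upright, 1.75 at its stop, leaning 10 degrees away from the robot. The pivot is stiff (friction 0.10 N m; panel about 0.16 kg): the panel stays at any angle where it is left. The reading does not tell which panel it is
- leveller_mid (a point): centre of the coffee leveller, a steel disc 60 mm across and 34 mm high, standing loose on the ledge; to be left alone
- filter_basket_mid (a point): centre of the steel filter basket, 68 mm across and 28 mm high, standing loose on the ledge; to be left alone
- shot_glass_mid (a point): centre of the shot glass, 49 mm across and 61 mm high, standing loose on the worktop to the right of the box; to be left alone

How it is judged:
On the way:
1. the loose panel has been found and rocked: it is tipped by more than 0.2 rad (value of joint hatch above 0.2 rad), for 0.1 s.
At the end, for the whole second after the job is handed in: the loose panel stands open, upright or leaning back (hatch angle over 1.48 rad), at rest, and the leveller, the filter basket and the shot glass are within 15 mm of where they stood (value of joint hatch above 1.48 rad and not (velocity of joint hatch above 0.05 rad/s) and distance of each of leveller_mid, filter_basket_mid, shot_glass_mid from where it was at the start of the episode below 0.015 m); the robot touches nothing.
It fails at once if the loose panel is squeezed or wrenched by the fingers (over 40 N) (contact force between the fingers and hatch above 40 N).
It fails at once if a bystander is lifted or pushed more than 30 mm away (distance of any of leveller_mid, filter_basket_mid, shot_glass_mid from where it was at the start of the episode above 0.03 m).
It also fails if it takes over 48 s, if anything falls off the work surface, if the arm or the gripper's body presses on something with over 40 N, if the wrist force passes 120 N, or if a joint passes its speed limit or range.

## Working session

There is one attempt and no reset: what is moved stays moved. The work goes in short steps, Python scripts to look and compute and a tool call to move; the robot and the scene stay as the last step left them, time stands still between calls to the robot, and variables do not carry over. Pictures are saved under pics/ and viewed, about 8 in all and at most 12, crops included, and the job is handed in when it is done.

Besides the shell and the picture viewer there is one more tool, called after "Call:" as name(argument=value, ...) on one line, values as JSON. apply_moves: Moves the arm, as the interface text tells. Its arguments: {"type":"object","properties":{"increments":{"type":"array"},"hand":{"type":"number"},"force":{"type":"number"}},"required":["increments"]}

```bash
mkdir -p pics; cat > h.py <<'E'
import numpy as np, cv2
from station import arm, optics, finder
from scipy.spatial.transform import Rotation as R
def ray(cam,px):
    m=optics.camera_model(cam); W=np.linalg.inv(np.array(m["world_to_cam"]))
    d=W[:3,:3]@np.array([(px[0]-m["cx"])/m["fx"],-(px[1]-m["cy"])/m["fy"],-1.])
    return W[:3,3],d
def atz(cam,px,z):
    o,d=ray(cam,px); return o+d*(z-o[2])/d[2]
def proj(cam,p):
    m=optics.camera_model(cam); c=np.array(m["world_to_cam"])@np.append(p,1)
    return [m["cx"]+m["fx"]*c[0]/-c[2], m["cy"]-m["fy"]*c[1]/-c[2]]
def save(cam,fn):
    f=optics.grab_frame(cam); cv2.imwrite("pics/"+fn,np.ascontiguousarray(f[...,::-1])); return f
E
python3 - <<'E'
from h import *
np.set_printoptions(precision=4,suppress=True)
a=save("top","top0.png"); b=save("side","side0.png")
cv2.imwrite("pics/both0.png",cv2.resize(np.hstack([a,b])[...,::-1],(800,300)))
print(optics.camera_model("top").keys())
for c in("top","side"):
  for n,z in(("service_box",0),("panel_1",.085),("panel_2",.085),("panel_3",.085),("panel_4",.085),("pivot",.075),("leveller_mid",.102),("filter_basket_mid",.099),("shot_glass_mid",.03)):
    for r in finder.landmark_of(c,n)[:2]:
      print(c,n,round(r["conf"],2),np.array(r["point"]),atz(c,r["point"],z))
s=arm.get_state();print(s["t"],s["eef_pos"],s["ee_rot"],s["force"])
E
```

```text
dict_keys(['fx', 'fy', 'cx', 'cy', 'world_to_cam'])
top service_box 0.79 [232.5 228.2] [ 0.4884 -0.3188  0.    ]
top pivot 0.75 [230.  215.9] [ 0.5154 -0.3179  0.075 ]
top leveller_mid 0.81 [217.4 159.4] [ 0.6287 -0.2935  0.102 ]
top filter_basket_mid 0.73 [279.7 170.7] [ 0.6066 -0.4191  0.099 ]
top shot_glass_mid 0.67 [330.8 210.5] [ 0.5282 -0.5337  0.03  ]
side panel_1 0.7 [252.3 153. ] [ 0.4969 -0.2217  0.085 ]
side panel_2 0.7 [252.3 153. ] [ 0.4969 -0.2217  0.085 ]
side panel_3 0.7 [252.3 153. ] [ 0.4969 -0.2217  0.085 ]
side panel_4 0.7 [252.3 153. ] [ 0.4969 -0.2217  0.085 ]
side leveller_mid 0.74 [317.8 167.5] [ 0.63   -0.2943  0.102 ]
side filter_basket_mid 0.64 [309.3 211.2] [ 0.6106 -0.4181  0.099 ]
side shot_glass_mid 0.63 [258.5 292.5] [ 0.5255 -0.5431  0.03  ]
1.0 [ 0.2812 -0.6136  0.2376] [-3.1416 -0.      2.0006] [ 0.3286  0.0839 -0.6991]
```

View pics/top0.png

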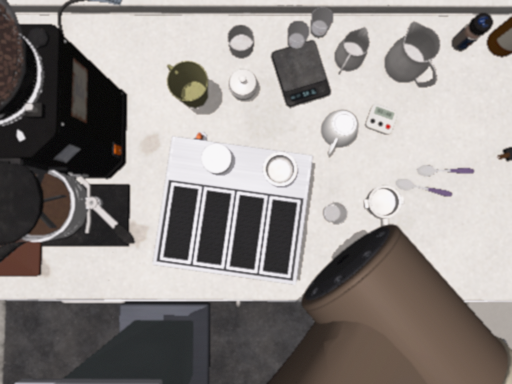

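View pics/side0.png

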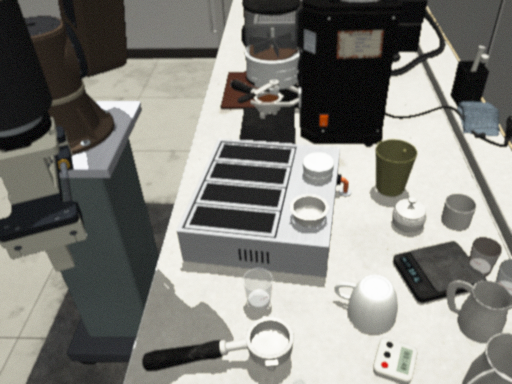

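The top view shows the box turned by about -7°, with its corners near (172,138), (312,156), (296,281) and (155,264). The four dark mats are between columns 162 and 302. The leveller (217,158) and basket (281,169) stand on the ledge, and the glass (334,212) is to the right. Next I'll fit the mats for a better pose.

```bash
python3 - <<'E'
from h import *
np.set_printoptions(precision=4,suppress=True)
im=cv2.imread("pics/top0.png"); g=cv2.cvtColor(im,cv2.COLOR_BGR2GRAY)
m=(g<70).astype(np.uint8); m[:175]=0;m[285:]=0;m[:,:155]=0;m[:,310:]=0
n,l,st,c=cv2.connectedComponentsWithStats(m)
P=[]
for i in range(1,n):
  if st[i,4]>500: P.append(atz("top",c[i],.085)); print(c[i],st[i],P[-1])
P=np.array(P);P=P[np.argsort(-P[:,1])]
O=P.mean(0); yd=P[0]-P[3]; yd/=np.linalg.norm(yd[:2]); yaw=np.arctan2(-yd[0],yd[1])
print("O",O,"yaw",yaw,np.linalg.norm(P[0]-P[3]))
for px in((172,138),(312,156),(296,281),(155,264)):
  d=atz("top",px,.085)-O; print(px, R.from_euler('z',-yaw).apply(d))
Rb=R.from_euler('z',yaw)
for px,z in(((217.4,159.4),.102),((279.7,170.7),.099),((330.8,210.5),.03)): print(Rb.inv().apply(atz("top",px,z)-O))
for k,y in enumerate((.102,.034,-.034,-.102)): print(k+1,"far",O+Rb.apply([.068,y,0]),"near",O+Rb.apply([-.08,y,0]))
E
```

```text
[180.4638 222.5646] [ 165  187   32   72 1587] [ 0.5014 -0.2179  0.085 ]
[213.4818 227.2519] [ 198  191   32   73 1596] [ 0.4921 -0.2852  0.085 ]
[246.5261 231.8253] [ 231  196   32   73 1591] [ 0.4831 -0.3525  0.085 ]
[279.6161 236.4194] [ 264  201   32   72 1607] [ 0.4741 -0.4197  0.085 ]
O [ 0.4877 -0.3188  0.085 ] yaw -0.13444410685089783 0.2036976334522323
(172, 138) [0.1696 0.1451 0.    ]
(312, 156) [ 0.1723 -0.1456  0.    ]
(296, 281) [-0.0841 -0.1466  0.    ]
(155, 264) [-0.0898  0.1405  0.    ]
[0.1364 0.044  0.017 ]
[ 0.1313 -0.0834  0.014 ]
[ 0.069  -0.2075 -0.055 ]
1 far [ 0.5687 -0.2268  0.085 ] near [ 0.4221 -0.207   0.085 ]
2 far [ 0.5596 -0.2942  0.085 ] near [ 0.413  -0.2744  0.085 ]
3 far [ 0.5505 -0.3616  0.085 ] near [ 0.4039 -0.3418  0.085 ]
4 far [ 0.5414 -0.429   0.085 ] near [ 0.3947 -0.4092  0.085 ]
```

Call:
apply_moves(increments=[0.026,0.0185,0,0,0,-0.0564,0.026,0.0185,0,0,0,-0.0564,0.026,0.0185,0,0,0,-0.0564,0.026,0.0185,0,0,0,-0.0564,0.026,0.0185,0,0,0,-0.0564,0.026,0.0185,0,0,0,-0.0564,0.026,0.0185,0,0,0,-0.0564,0.026,0.0185,0,0,0,-0.0564,0.026,0.0185,0,0,0,-0.0564,0.026,0.0185,0,0,0,-0.0564,0,0,0,0,0,0], hand=1, force=10)

```text
t: 1.92
eef_pos: [0.5496, -0.4202, 0.2378]
ee_rot: [3.141, 0.0, 1.402]
force: [-0.5, 0.1, -0.1]
width: 0.0201
```

```bash
cat >> h.py <<'E'
np.set_printoptions(precision=4,suppress=True)
O=np.array([.4877,-.3188,0]); Rb=R.from_euler('z',-.1344)
def st():
    s=arm.get_state(); p=np.array(s["eef_pos"])
    print("t",s["t"],"p",p,"rpy",s["ee_rot"],"box",Rb.inv().apply(p-O),"F",np.array(s["force"]),"w",s["width"])
def togo(bx,z,y=None):
    p=np.array(arm.get_state()["eef_pos"]); t=O+Rb.apply([bx[0],bx[1],0]); t[2]=z; return t-p
E
python3 - <<'E'
from h import *
st(); print(togo((.066,-.102),.106)); print(np.array(optics.camera_model("wrist")["T_tool_cam"]))
print("panel step",Rb.apply([0,.068,0]))
E
```

```text
t 1.9167 p [ 0.5496 -0.4202  0.2378] rpy [3.1409 0.0004 1.4018] box [ 0.0749 -0.0922  0.2378] F [-0.4666  0.0585 -0.0615] w 0.020065749476933348
[-0.0102 -0.0085 -0.1318]
[[ 1.      0.0006 -0.0008  0.0001]
 [ 0.0003 -0.9535 -0.3014 -0.0818]
 [-0.001   0.3014 -0.9535 -0.1465]
 [ 0.      0.      0.      1.    ]]
panel step [0.0091 0.0674 0.    ]
```

Call:
apply_moves(increments=[-0.003,-0.002,-0.03,0,0,0.012,-0.003,-0.002,-0.03,0,0,0.012,-0.002,-0.002,-0.03,0,0,0.01,-0.002,-0.002,-0.028,0,0,0,0,0,0,0,0,0])

```text
t: 2.33
eef_pos: [0.5439, -0.4258, 0.1188]
ee_rot: [3.134, 0.003, 1.444]
force: [-2.2, 1.1, -0.9]
width: 0.0006
```

```bash
python3 - <<'E'
from h import *
st(); print(togo((.066,-.102),.096))
E
```

```text
t 2.3333 p [ 0.5439 -0.4258  0.1188] rpy [3.1336 0.0027 1.4437] box [ 0.07   -0.0985  0.1188] F [-2.1679  1.0657 -0.9498] w 0.0005531675009891471
[-0.0045 -0.003  -0.0228]
```

Call:
apply_moves(increments=[-0.002,-0.001,-0.008,0.007,0,0,-0.002,-0.001,-0.005,0,0,0,-0.001,-0.001,-0.003,0,0,0,0,0,-0.003,0,0,0,0,0,-0.003,0,0,0])

```text
t: 2.75
eef_pos: [0.5407, -0.4309, 0.1003]
ee_rot: [3.13, -0.002, 1.444]
force: [0.1, 0.3, 0.5]
width: 0.0004
```

```bash
python3 - <<'E'
from h import *
st()
E
```

```text
t 2.75 p [ 0.5407 -0.4309  0.1003] rpy [ 3.1302 -0.0021  1.4442] box [ 0.0675 -0.104   0.1003] F [0.0692 0.3105 0.5117] w 0.00042754474762896115
```

Call:
apply_moves(increments=[0,0,-0.003,0.01,0,0,0,0,-0.003,0,0,0,0,0,-0.003,0,0,0,0,0,-0.003,0,0,0,0,0,-0.003,0,0,0])

```text
t: 3.17
eef_pos: [0.5429, -0.4316, 0.0888]
ee_rot: [3.125, -0.011, 1.445]
force: [-0.9, 2.0, 4.5]
width: -0.0
```

Call:
apply_moves(increments=[-0.001,0,-0.004,0.008,0.005,0,-0.001,0,-0.004,0,0,0,0,0,-0.004,0,0,0,0,0,-0.004,0,0,0])

```text
t: 3.5
eef_pos: [0.5427, -0.4322, 0.0732]
ee_rot: [3.127, -0.017, 1.446]
force: [-0.9, -0.2, 3.4]
width: 0.0002
```

```bash
python3 - <<'E'
from h import *
st(); save("side","side1.png")
E
```

```text
t 3.5 p [ 0.5427 -0.4322  0.0732] rpy [ 3.1275 -0.0172  1.446 ] box [ 0.0697 -0.105   0.0732] F [-0.8553 -0.1701  3.402 ] w 0.00019208851223005588
```

View pics/side1.png

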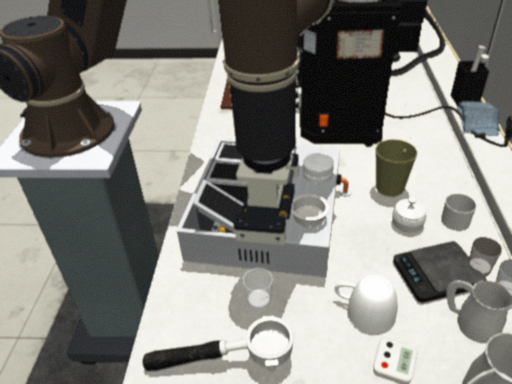

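Panel 4 rocks: its near end is raised at about (220,205) in the side view, and the bystanders haven't moved. I'll go up, back, and down in front of the raised edge.

Call:
apply_moves(increments=[0,0,0.03,0,0,0,0,0,0.035,0,0,0,0,0,0.035,0,0,0,0,0,0.03,0,0,0,-0.032,0.004,0,0,0,0,-0.032,0.004,0,0,0,0,-0.032,0.004,0,0,0,0,-0.032,0.005,0,0,0,0,-0.032,0.005,0,0,0,0,-0.032,0.005,0,0,0,0,0,0,0,0,0,0,0,0,0,0,0,0])

```text
t: 4.55
eef_pos: [0.3342, -0.3999, 0.1928]
ee_rot: [-3.134, -0.025, 1.442]
force: [0.8, -0.7, 0.2]
width: 0.0005
```

```bash
python3 - <<'E'
from h import *
st(); print(togo((-.12,-.102),.116))
Rt=R.from_matrix(np.column_stack([Rb.apply([0,1,0]),Rb.apply([1,0,0]),[0,0,-1]])); s=arm.get_state()
print("rot err",(Rt*R.from_euler('xyz',s["ee_rot"]).inv()).as_rotvec())
save("side","side2.png"); save("wrist","wrist2.png")
E
```

```text
t 4.55 p [ 0.3342 -0.3999  0.1928] rpy [-3.1338 -0.0255  1.4423] box [-0.1412 -0.101   0.1928] F [ 0.7811 -0.7222  0.2292] w 0.0005171810950202469
[ 0.0209 -0.0039 -0.0768]
rot err [-0.0263 -0.0044 -0.006 ]
```

View pics/side2.png

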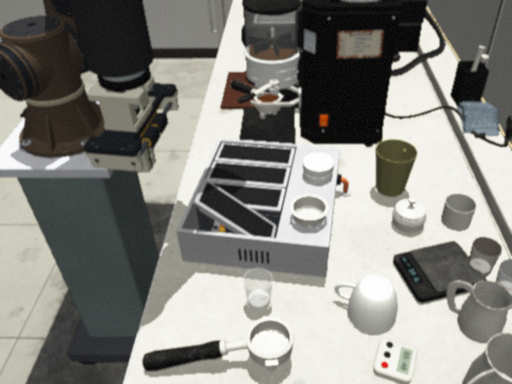

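```bash
python3 - <<'E'
from h import *
for th in(.3,.4,.5,.6,.7):
  c,s=np.cos(th),np.sin(th)
  f=lambda a,h,y:proj("side",O+Rb.apply([.025+a*c+h*s,y,.075-a*s+h*c]))
  print(th,np.array(f(-.105,.01,-.134)),np.array(f(-.105,.01,-.07)), "edge bottom",25-105*c+2*s,75+105*s+2*c)
im=cv2.imread("pics/side2.png"); cv2.imwrite("pics/c2.png",cv2.resize(im[130:280,170:350],None,fx=4,fy=4,interpolation=cv2.INTER_CUBIC))
E
```

```text
0.3 [185.3333 212.5661] [196.0331 189.0622] edge bottom -74.71929094486596 107.94029467769187
0.4 [187.1287 208.6591] [197.8124 185.1883] edge bottom -70.93256768568563 117.73104793041408
0.5 [189.5237 204.9628] [200.1554 181.5191] edge bottom -66.18731792128074 127.09484667722207
0.6 [192.5068 201.5226] [203.0493 178.0991] edge bottom -60.53095461872615 135.93813093629808
0.7 [196.0586 198.3831] [206.4744 174.972 ] edge bottom -54.019994290395914 144.17254153452652
```

View pics/c2.png

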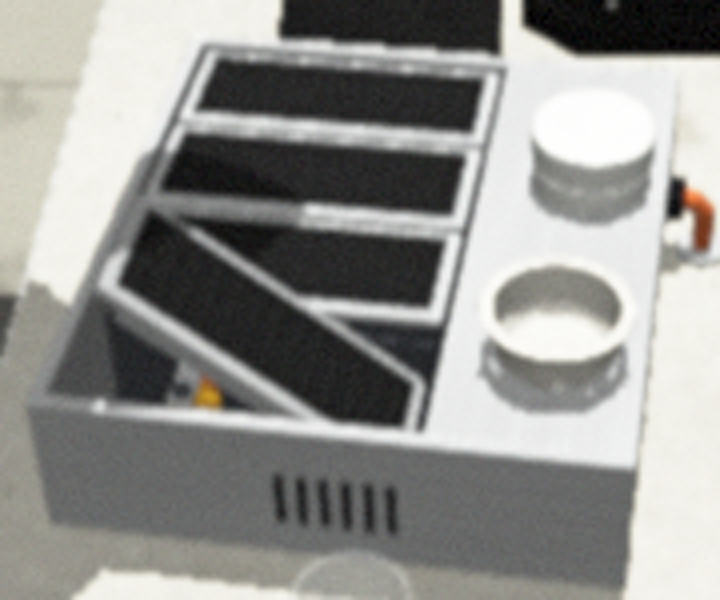

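Near corner at about (196,201) in the side view, so the hatch angle is about 0.67 rad. The edge is at box x≈-56 mm, z≈142 mm.

Call:
apply_moves(increments=[0.006,-0.001,-0.025,-0.013,-0.002,-0.003,0.006,-0.001,-0.025,-0.013,-0.002,-0.003,0.01,-0.002,-0.02,0,0,0,0.018,-0.002,-0.001,0,0,0,0.015,-0.002,0,0,0,0,0,0,0,0,0,0])

```text
t: 5.15
eef_pos: [0.3974, -0.4098, 0.1173]
ee_rot: [3.141, 0.002, 1.438]
force: [0.7, -0.6, -0.1]
width: 0.0007
```

```bash
python3 - <<'E'
from h import *
st()
E
```

```text
t 5.15 p [ 0.3974 -0.4098  0.1173] rpy [3.1414 0.0022 1.4383] box [-0.0773 -0.1023  0.1173] F [ 0.6965 -0.5522 -0.0868] w 0.0007105258856986525
```

Call:
apply_moves(increments=[0.004,-0.0005,0.001,0,0,0,0.004,-0.0005,0.001,0,0,0,0.004,-0.0005,0.001,0,0,0,0.003,-0.0004,0.0035,0,0,0,0.003,-0.0004,0.0035,0,0,0,0.003,-0.0004,0.0035,0,0,0])

```text
t: 5.65
eef_pos: [0.4166, -0.4119, 0.1309]
ee_rot: [-3.131, -0.0, 1.438]
force: [-0.5, 0.8, -1.1]
width: 0.0005
```

```bash
python3 - <<'E'
from h import *
st()
E
```

```text
t 5.65 p [ 0.4166 -0.4119  0.1309] rpy [-3.1309 -0.0003  1.4385] box [-0.058  -0.1018  0.1309] F [-0.5487  0.7843 -1.0985] w 0.0004572345207077934
```

Call:
apply_moves(increments=[0.005,-0.0007,0.003,-0.005,0,0,0.005,-0.0007,0.003,0,0,0,0.005,-0.0007,0.003,0,0,0,0.005,-0.0007,0.003,0,0,0,0.005,-0.0007,0.002,0,0,0,0.005,-0.0007,0.002,0,0,0])

```text
t: 6.15
eef_pos: [0.4496, -0.4167, 0.1512]
ee_rot: [-3.134, 0.006, 1.438]
force: [-1.3, 0.7, 0.5]
width: 0.0005
```

```bash
python3 - <<'E'
from h import *
st(); save("side","side3.png")
E
```

```text
t 6.15 p [ 0.4496 -0.4167  0.1512] rpy [-3.1343  0.0062  1.4382] box [-0.0246 -0.1021  0.1512] F [-1.2552  0.6647  0.5432] w 0.000471910505151928
```

View pics/side3.png

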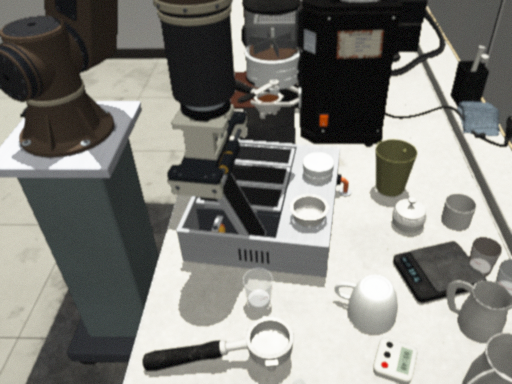

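The panel is following the finger at about 1.1 rad, with its edge from (222,180) to (250,230). I'll continue along the arc.

Call:
apply_moves(increments=[0.005,-0.0007,0.002,-0.004,0,0,0.005,-0.0007,0.002,0,0,0,0.005,-0.0007,0.002,0,0,0,0.005,-0.0007,0.001,0,0,0,0.005,-0.0007,0,0,0,0,0.005,-0.0007,0,0,0,0,0.005,-0.0007,0,0,0,0,0.005,-0.0007,0,0,0,0])

```text
t: 6.87
eef_pos: [0.4954, -0.4231, 0.1585]
ee_rot: [-3.136, 0.011, 1.439]
force: [-2.2, -0.2, -1.2]
width: 0.0005
```

```bash
python3 - <<'E'
from h import *
st()
E
```

```text
t 6.8667 p [ 0.4954 -0.4231  0.1585] rpy [-3.1361  0.0109  1.4388] box [ 0.0216 -0.1023  0.1585] F [-2.1895 -0.2153 -1.166 ] w 0.000456876131352817
```

Call:
apply_moves(increments=[0.004,-0.0005,0,0,0,0,0.004,-0.0005,0,0,0,0])

```text
t: 7.03
eef_pos: [0.5041, -0.4241, 0.1578]
ee_rot: [-3.135, 0.01, 1.439]
force: [-1.2, -0.3, -0.3]
width: 0.0007
```

Call:
apply_moves(increments=[-0.004,0.0005,0,0,0,0,-0.02,0.003,0,0,0,0,-0.03,0.004,0,0,0,0,-0.035,0.005,0,0,0,0,-0.035,0.005,0.01,0,0,0,-0.02,0.003,0.02,0,0,0,0,0,0,0,0,0])

```text
t: 7.62
eef_pos: [0.3564, -0.4019, 0.1857]
ee_rot: [-3.135, 0.01, 1.442]
force: [0.6, -0.7, 0.1]
width: 0.0005
```

```bash
python3 - <<'E'
from h import *
st()
a=save("side","side4.png");b=save("top","top4.png")
cv2.imwrite("pics/end.png",np.hstack([cv2.resize(a[100:300,150:350],(400,400)),cv2.resize(b[120:320,140:340],(400,400))])[...,::-1])
for n,z in(("leveller_mid",.102),("filter_basket_mid",.099),("shot_glass_mid",.03)):
  for c in("top","side"):
    for r in finder.landmark_of(c,n)[:1]: print(c,n,round(r["conf"],2),r["point"],atz(c,r["point"],z))
for th in(1.4,1.5,1.6,1.7):
  c,s=np.cos(th),np.sin(th)
  for cam in("side","top"):
    f=lambda a,h,y:np.array(proj(cam,O+Rb.apply([.025+a*c+h*s,y,.075-a*s+h*c])))
    q=[f(-.105,.01,-.134),f(-.105,.002,-.134)]
    print(th,cam,*q)
E
```

```text
t 7.6167 p [ 0.3564 -0.4019  0.1857] rpy [-3.1351  0.0104  1.4415] box [-0.1189 -0.0999  0.1857] F [ 0.6133 -0.6861  0.1056] w 0.0005038495721850096
top leveller_mid 0.75 [218.0, 160.2] [ 0.6271 -0.2947  0.102 ]
side leveller_mid 0.74 [317.0, 169.8] [ 0.6282 -0.3017  0.102 ]
top filter_basket_mid 0.73 [280.1, 170.1] [ 0.6079 -0.4199  0.099 ]
side filter_basket_mid 0.79 [309.1, 211.5] [ 0.6102 -0.4188  0.099 ]
top shot_glass_mid 0.68 [333.0, 210.4] [ 0.5285 -0.5385  0.03  ]
side shot_glass_mid 0.92 [258.4, 291.9] [ 0.5253 -0.5419  0.03  ]
1.4 side [233.4721 187.9449] [228.7392 188.1649]
1.4 top [301.3466 231.7553] [300.6946 236.0711]
1.5 side [239.9009 188.4004] [235.0471 188.2297]
1.5 top [302.1288 225.955 ] [301.5156 230.3406]
1.6 side [246.3791 189.3682] [241.4649 188.8069]
1.6 top [302.845  220.1725] [302.2791 224.5657]
1.7 side [252.8248 190.838 ] [247.9123 189.892 ]
1.7 top [303.4854 214.4893] [302.9745 218.8281]
```

View pics/end.png

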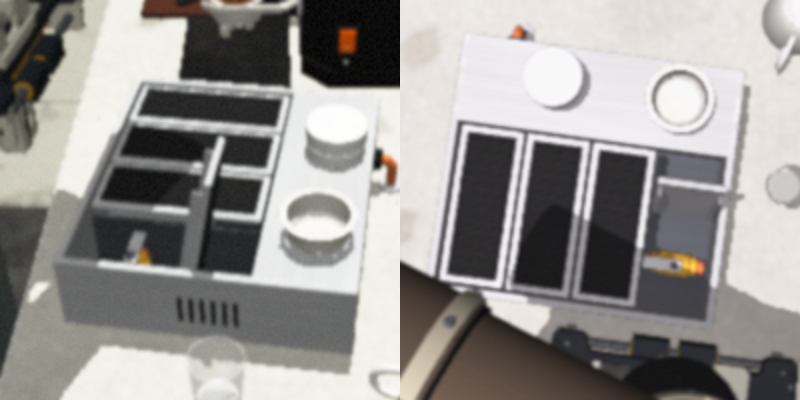

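The panel stands at about 1.7 rad: its top edge is near (303,214) in the top view and (253,192) in the side view. The valve is exposed, the bystanders are in place and the arm is clear.

```bash
python3 -c "
from station import arm
print(arm.job_done())"
```

```text
the job is handed in; nothing more can be done
None
```

Panel 4, the rightmost, is open and the job is handed in. It was the first panel I pressed and it rocked, so I didn't test the other three. I pressed its far end with the closed fingertips at about 4.5 N, which tipped it to about 0.67 rad. Then I pushed its raised near edge up and over along its arc, at about 3 N or less in the readings between moves.

Last checks, made before handing in at t ≈ 7.6 s:
- **Panel angle:** both fixed cameras put it at about 1.7 rad, past upright (1.57). I read this off the images, because the joint value itself isn't available to me.
- **Arm:** it is clear of the box, with contact force near zero. The valve is visible and reachable from above.
- **Leveller, basket and glass:** nearly all the position readings moved by 5 mm or less. The exception is the side camera's leveller reading, which shifted about 7.5 mm while the top camera showed about 2 mm. I put that down to detector noise, as nothing touched the leveller.

The hand-in reported no verdict.

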